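Lock the gourd turntable for carving

ROBOT

A 7-joint arm with a two-finger parallel gripper is mounted at the origin on a cart in front of the work surface, level with it; the furniture and walls round the work are solid. World frame = base frame: x ahead of the robot, y to its left, z up, the work surface at z = 0. Lengths are in m, angles in rad, forces in N, time in s.
With the tool pointing down it reaches from about 0.4 to 0.875 m from the base axis. Payload 6.5 kg.
Tool frame: the origin (TCP) lies at the very end of the fingers, on their centre line; the grasp point (between the pads) lies 19 mm behind it; z points along the fingers, y is the line along which they close (so a half turn about z gives the same grasp; the last joint's range is limited). The gripper opens to 85 mm and grips with 20 to 120 N. Pads are 22 mm wide; open, the fingers measure 114 mm over their backs; the gripper's body (76 mm by 85 mm) begins 54 mm behind the grasp point. The pads swing forward as they close: fully open they stand 13 mm farther back than shut.
Start: joints at [1.152, 0.536, -0.004, 1.538, 0.003, 1.067, -0.071], TCP at [0.225, -0.61, 0.231] pointing down, gripper open.
Joint ranges: [-2.7, 2.7], [-0.37, 2.16], [-1.27, 1.26], [0.24, 2.4], [-1.31, 4.45], [0.19, 1.91], [-2.76, 2.76]. Speed limits (rad/s): [2.39, 2.39, 3.14, 3.14, 3.14, 3.14, 3.14].

INTERFACE

Orientations are given as a rotation vector (axis times angle).
In Python, from rig import r gives the robot as it stands. The module is installed in compiled form; this text tells all that it offers.
- The arm moves only by the shell command python3 -m pendant 'ROWS' [FORCE]. ROWS is JSON, a list of rows, each a list of 7 numbers: the finger opening in mm, from 0 to 85.4, then the shift along the tool's x, y, z in mm, then the turn, a rotation vector about the tool's x, y, z in degrees. In form: [[grip, x, y, z, wx, wy, wz], ...]. A call has 1 to 12 rows; each row is the pose to reach, as a shift and turn from the pose commanded when the call began, along the tool's axes at that moment; what a row does not reach only later rows make up. A row lasts 1/10 s, in which the tool goes at most 50 mm and 8.59 degrees, less where a joint would pass 70% of its speed; a pose out of reach is approached as far as the arm can. A call with a gripper value outside its range is refused whole. The fingers move at their own pace and stop on an object; FORCE is the grip in N (left out, the last holds). Time passes only in rows, so rows that repeat a pose let the fingers close. It gives the time, the measured TCP pose, the force, the opening and the grip force at its end, in the units of the state.
- r.get_obs(): the state, without advancing time (a new reading comes with each control period).
- r.get_image(name): name is "side" or "top"; returns the picture (420x560x3 uint8, blue, green, red); there is no depth.
- r.camera_params(name): a dict with "fx", "fy", "cx", "cy" (pixels), "k1" (the pictures are not rectified: a ray, as slopes to the right and down, at radius r is drawn at 1 + k1 r^2 times it, then the intrinsics apply), "cam_to_world" (4x4, takes a point from camera to world coordinates). Camera axes: x right, y down, z forward; pixel columns grow to the right and rows downward; lengths in m; the calibration is good to about 2 mm. A picture is of the moment at which its call begins. camera_params takes no time and is no camera call.
- r.close_job(): hands the job in; it is judged then, once.
Trained networks look in the newest picture that a camera, given by its name, has taken for a name from the list of things; names that differ only in an ending like _2 or _b are one class to them, and where a whole thing is asked for, a point or a joint stands for the part that bears it (a point fixed in the world has none). Each returns a list of dicts, best first, with "conf" (0 to 1); they miss things now and then, are a little off and sometimes report something else, mostly with a low value. They report only what shows in the picture. A call takes as long as a camera call.
- r.spot_in(query, camera): "box" ([centre column, centre row, width, height] in pixels, round what is visible of it).
- r.cut_out(query, camera): "region" (420x560 bool, what is visible of it) and "box" ([centre column, centre row, width, height] in pixels, round what is visible of it).
- r.mark_of(query, camera): "uv" ([column, row] in pixels: a listed point, or the origin of a listed thing).
The state is a dict: "t": time; "joint_pos": joint angles; "joint_vel": joint speeds; "tau": joint torques, N m; "tcp_pos": TCP position; "tcp_rot": TCP orientation; "ft_force": force on the tool from outside, world axes, zero at the start; "moment": the same for the moment, N m; "opening": finger opening in m; "grip_force": force on a finger pad.
Only numpy, scipy, OpenCV 4.12 (cv2) and the standard library are available. Lean on these libraries where they do the work, as an engineer would, in place of code of your own. Each camera call takes 0.05 s, during which the arm holds its last target. There are 200 camera calls.

TASK

The carving turntable has to be locked before the gourd on it can be worked. Using fingertip pushes only, turn the round slotted disc by its wooden peg until its slot faces the locking bar, push the bar by its upright tab fully home into the slot, then swing the catch across behind the tab until it meets its stop, so that the bar cannot slide back out, and move clear. Push gently, pinch or lift nothing, leave the gourd sitting in the middle of the disc and do not disturb the awl, marker and eraser lying around.

Things in the scene. Friction and masses are not known exactly. Their poses are not given: they have to be found in the camera images.
- turntable: fixed heavy dark grey iron base: round plate 204 mm across under the disc, with a 126 mm wide, 10 mm thick arm running from it towards -y to y = -245. Origin on the worktop, on the disc's axis; z up. Local positions in these texts are in this frame, in mm; heights are above the worktop. The locking bar lies along y at x = 0 on the -y side, its tab outermost
- guide_top (a point): middle of the top of the fixed guide block through which the bar slides: x -23 to 23, y -146 to -108, top at height 37, screw heads to 40. Beside the bar at x -26 to -17, y -157 to -146, top at height 30, is the small fixed stop that the catch meets
- disc_axis (a point): point on the disc's turning axis at the height of the disc's upper face (32 mm)
- index_disc (a joint): angle of the steel disc (radius 90 mm, 12 mm thick, upper face at height 32, small dark drilled marks round the rim). 0 or any whole turn: its one slot faces the bar; grows counterclockwise seen from above. No end stops, turns either way; friction 0.18 N m (about 2.6 N at the peg), stays where left
- slot_mouth (a point): middle of the slot's open mouth at the disc's rim, 90 mm from the axis, at the height of the upper face; turns with the disc. The slot is radial, 17 mm wide, 34 mm deep, its mouth flared to 27 mm
- peg_top (a point): middle of the top of the upright wooden finger peg on the disc, opposite the slot, 70 mm from the axis. The peg is round, about 16 mm across, height 35 to 62, with a flat steel collar 20 mm across at its foot. Pushed sideways it turns the disc
- lock_bar (a joint): travel in m of the flat steel locking bar (14 mm wide, height 22 to 30, 95 mm long): 0 drawn back, 0.044 fully home (end stop), sliding to +y. Friction about 2.5 N; stays where left. Its nose tapers to 4 mm over 12 mm and centres the disc if the slot is up to about 5 mm off; with the slot elsewhere the disc's rim stops it at about 0.014
- tab (a point): middle of the outer (-y) face of the tab on the tail of the bar, at height 40: an upright steel plate 28 mm wide (x), 7 mm thick, height 22 to 55, to be pushed to +y. The face is at local y = -199 when the bar is drawn back and -155 when home
- catch (a joint): angle of the steel catch, a flat arm 12 mm wide, 57 mm long, height 22 to 30, on an upright pivot beside the bar. 0: square across behind the tab, at its stop, pointing to -x. Grows as it swings outward, counterclockwise from above; at 1.57 it points to -y beside the bar; at most 1.85. Stays where left. The bar is in its way unless home
- catch_pivot (a point): pivot of the catch, local x = 45, y = -163.5, height 30
- catch_pin (a point): middle of the top of the upright round pin near the catch's free end, 12.4 mm across, height 30 to 53, 48 mm from the pivot. Pushed sideways it swings the catch; friction about 1.3 N at the pin
- gourd: small dried brown gourd, 61 mm across, 48 mm high, standing loose on the black rubber pad (50 mm across, top at height 37) in the middle of the disc and turning with it; its top is at height 85. Origin in the middle of its underside. Not to be lifted or knocked
- awl: loose awl with wooden handle, 120 mm long, 26 mm thick, lying beside the turntable; origin under its middle; leave alone
- marker: loose blue and white marker pen, 135 mm long, 17 mm thick, lying beside the turntable; origin under its middle; leave alone
- eraser: loose pink eraser 44 x 20 x 12 mm lying beside the turntable; origin under its middle; leave alone

How it is judged:
By the outcome, as a careful person would: the job done as asked, in the order asked, and still so for the second after the job is handed in, with the robot touching nothing.
It also fails if it takes over 58 s, if anything falls off the work surface, if the arm or the gripper's body presses on something with over 40 N, if the wrist force passes 120 N, or if a joint passes its speed limit or range.

## Working session

There is one attempt and no reset: what is moved stays moved. The work goes in short steps, Python scripts to look and compute and a shell command to move; the robot and the scene stay as the last step left them, time stands still between calls to the robot, and variables do not carry over. Pictures are saved under pics/ and viewed, at most 10 in all, crops included, and the job is handed in when it is done.

```bash
mkdir -p pics; cat > h.py <<'E'
import numpy as np, cv2
from rig import r
from scipy.spatial.transform import Rotation as R
def ray(cam,uv):
    p=r.camera_params(cam); d=np.array([(uv[0]-p['cx'])/p['fx'],(uv[1]-p['cy'])/p['fy']])
    s=d.copy()
    for _ in range(20): s=d/(1+p['k1']*(s@s))
    T=np.array(p['cam_to_world']); return T[:3,3],T[:3,:3]@np.array([s[0],s[1],1])
def atz(cam,uv,z):
    o,d=ray(cam,uv); return o+d*(z-o[2])/d[2]
def proj(cam,P):
    p=r.camera_params(cam); T=np.array(p['cam_to_world']); q=T[:3,:3].T@(np.array(P)-T[:3,3]); s=q[:2]/q[2]
    s=s*(1+p['k1']*(s@s)); return [p['fx']*s[0]+p['cx'],p['fy']*s[1]+p['cy']]
H=dict(guide_top=.037,disc_axis=.032,slot_mouth=.032,peg_top=.062,tab=.040,catch_pivot=.030,catch_pin=.053,turntable=0,gourd=.037,awl=0,marker=0,eraser=0)
E
python3 - <<'E'
from h import *
ims=[r.get_image(c) for c in('side','top')]
cv2.imwrite('pics/a.png',ims[0]);cv2.imwrite('pics/b.png',ims[1])
for c in('side','top'):
    print(c,np.round(r.camera_params(c)['cam_to_world'],2)[:3].tolist())
    for n,z in H.items():
        for m in r.mark_of(n,c)[:2]: print(n,round(m['conf'],2),np.round(m['uv'],1),np.round(atz(c,m['uv'],z)*1000,1))
print(r.get_obs())
E
```

```text
side [[0.98, -0.11, 0.17, 0.43], [-0.2, -0.49, 0.85, -0.55], [-0.01, -0.86, -0.51, 0.51]]
guide_top 0.69 [236.6 257. ] [489.5  99.8  37. ]
disc_axis 0.77 [234.7 222.5] [501.1 222.8  32. ]
disc_axis 0.69 [167.2 301.7] [368.1  12.   32. ]
slot_mouth 0.87 [200.9 214.1] [436.7 270.7  32. ]
peg_top 0.82 [263.1 220.7] [549.9 169.2  62. ]
tab 0.91 [237.6 283.8] [481.4  22.9  40. ]
catch_pivot 0.93 [260.7 274.1] [524.   52.1  30. ]
catch_pivot 0.47 [167.8 301.8] [368.7  13.9  30. ]
turntable 0.94 [239.8 238.5] [508.2 211.4   0. ]
gourd 0.65 [231.9 222.5] [495.  215.9  37. ]
awl 0.9 [162.2 263. ] [354.5 161.    0. ]
marker 0.56 [333.3 270.6] [659.9  71.1   0. ]
eraser 0.55 [167.2 300.4] [363.7  52.8   0. ]
top [[-0.02, -0.98, 0.18, 0.4], [-1.0, 0.01, -0.03, 0.19], [0.03, -0.18, -0.98, 0.92]]
guide_top 0.93 [315.5 255.2] [485.4  91.3  37. ]
disc_axis 0.93 [251.9 245.6] [507.1 218.7  32. ]
disc_axis 0.48 [356.9 243.4] [508.6   5.2  32. ]
slot_mouth 0.72 [217.4 278.5] [441.9 287.9  32. ]
peg_top 0.86 [275.5 223.2] [547.1 171.1  62. ]
tab 0.63 [349.1 258.1] [478.1  24.1  40. ]
catch_pivot 0.83 [3
[... 378 characters left out ...]
os': array([ 1.15181415,  0.53636818, -0.00441861,  1.5378996 ,  0.00260091,
        1.06729768, -0.07121042]), 'joint_vel': array([-4.36199707e-04,  1.04928141e-03, -1.75450242e-03, -1.49173968e-05,
        1.84743951e-04,  1.85797274e-03,  1.99446875e-03]), 'tau': array([ 2.73524201e-04, -5.83327532e+01,  1.04780629e+00, -2.59432715e+01,
        1.23672851e-02,  1.89068320e-03, -5.92653436e-06]), 'tcp_pos': array([ 0.22459139, -0.60996264,  0.23131051]), 'tcp_rot': array([ 3.09279778e+00,  5.51339121e-01, -1.80950376e-05]), 'ft_force': array([ 0.68457001, -0.06211031,  0.82355565]), 'moment': array([-0.00065201,  0.05002697,  0.01011061]), 'grip_force': 0.0, 'opening': 0.08543837628049394}
```

View pics/a.png

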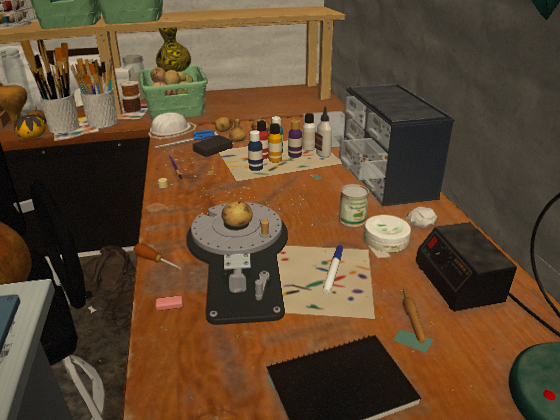

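View pics/b.png

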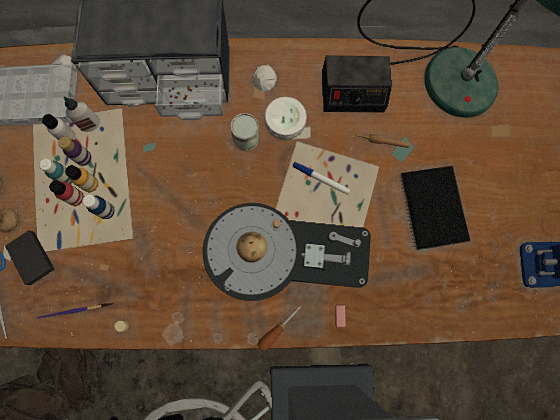

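Top view: disc around (251,250) with its slot at lower left (217,279), the peg at (276,223) and the gourd at (252,247). The bar's tab is at (349,258), the catch pivot at (336,235) and the pin at (359,243). The side view agrees. The gourd mark from the top camera is wrong because it sits on the slot. Next I fit the turntable frame from both views.

```bash
cat >> h.py <<'E'
from scipy.optimize import least_squares
def model(q):
    X,Y,w,th,c,b=q; L=lambda x,y,z:[X+np.cos(w)*x-np.sin(w)*y,Y+np.sin(w)*x+np.cos(w)*y,z]
    return dict(guide_top=L(0,-.127,.037),disc_axis=L(0,0,.032),tab=L(0,-.199+b,.040),catch_pivot=L(.045,-.1635,.030),
      slot_mouth=L(.09*np.sin(th),-.09*np.cos(th),.032),peg_top=L(-.07*np.sin(th),.07*np.cos(th),.062),
      catch_pin=L(.045-.048*np.cos(c),-.1635-.048*np.sin(c),.053))
def fit(q0=(.504,.2205,-.12,-2.24,1.25,0),verbose=1):
    obs=[]
    for c in('side','top'):
        r.get_image(c)
        for n in model(q0):
            for m in r.mark_of(n,c)[:3]:
                if m['conf']>.3: obs.append((c,n,m['uv'],m['conf']))
    pr=model(q0)
    obs=[o for o in obs if np.hypot(*(np.array(proj(o[0],pr[o[1]]))-o[2]))<25]
    f=lambda q:np.concatenate([np.sqrt(o[3])*(np.array(proj(o[0],model(q)[o[1]]))-o[2]) for o in obs]+[(np.array(q)-q0)[[0,1]]*100, [(q[5]-q0[5])*100, (q[4]-q0[4])*2]])
    s=least_squares(f,q0,loss='soft_l1')
    if verbose:
        for o in obs: print(o[0],o[1],round(o[3],2),np.round(np.array(proj(o[0],model(s.x)[o[1]]))-o[2],1))
    print('X Y yaw th catch bar',np.round([*s.x[:2]*1000,*np.degrees(s.x[2:5]),s.x[5]*1000],1)); return s.x
def go(x,y,z,yang):
    """rows' numbers to reach world x,y,z (mm), tool y at yang deg"""
    o=r.get_obs(); M=R.from_rotvec(o['tcp_rot']).as_matrix(); a=np.radians(yang)
    T=np.array([[-np.sin(a),np.cos(a),0],[np.cos(a),np.sin(a),0],[0,0,-1]]).T
    d=M.T@(np.array([x,y,z])-o['tcp_pos']*1000); return np.round(np.r_[d,R.from_matrix(M.T@T).as_rotvec(degrees=True)],1).tolist()
E
python3 - <<'E'
from h import *
q=fit(); np.save('q.npy',q)
X,Y=q[:2]*1000; w=np.degrees(q[2]); th=np.degrees(q[3]); phi=90+w+th; print('peg world ang',phi, 'target',90+w)
# start pose: finger behind peg by 8+11 + 8mm clear
a=phi-np.degrees(27/70); print(go(X+70*np.cos(np.radians(a)),Y+70*np.sin(np.radians(a)),140,a+10))
E
```

```text
side guide_top 0.71 [-1.1 -0.8]
side disc_axis 0.98 [-0.6 -0.2]
side tab 0.82 [-0.5 -0.1]
side catch_pivot 0.82 [2.  0.2]
side slot_mouth 0.93 [-1.1 -0.1]
side peg_top 0.77 [ 0.1 -0.8]
side catch_pin 0.68 [-0.5 -1.7]
top guide_top 0.93 [0.2 0.5]
top disc_axis 0.9 [2.3 0. ]
top tab 0.65 [0.1 0.9]
top catch_pivot 0.8 [ 0.8 -1.9]
top slot_mouth 0.91 [-1.3 -0.4]
top peg_top 0.85 [ 1.5 -2.7]
top catch_pin 0.57 [-0.5 -1.4]
X Y yaw th catch bar [ 500.   221.7   -6.2 -130.7   78.2    0.8]
peg world ang -46.91504812274859 target 83.76675887243452
[546.7, -615.2, 91.3, -0.0, -0.0, -10.8]
```

```bash
python3 -m pendant '[[0,33,-36,0,0,0,-1],[0,66,-72,0,0,0,-2],[0,99,-108,0,0,0,-3],[0,133,-144,0,0,0,-4],[0,166,-180,0,0,0,-5],[0,200,-216,0,0,0,-6],[0,233,-252,0,0,0,-7],[0,266,-288,0,0,0,-8],[0,300,-324,10,0,0,-9],[0,333,-360,20,0,0,-10],[0,366,-396,30,0,0,-10],[0,400,-432,40,0,0,-10.8]]'
python3 - <<'E'
from h import *
print(r.get_obs()['t'],go(500+70*np.cos(np.radians(-69)),221.7+70*np.sin(np.radians(-69)),130,-59))
E
```

```text
t: 3.3
tcp_pos: [0.451, -0.0653, 0.1915]
tcp_rot: [3.027, 0.839, 0.001]
ft_force: [0.9, -0.5, 0.9]
opening: 0.0001
grip_force: 0.0
3.3 [177.6, -151.9, 61.4, 0.0, -0.0, 0.0]
```

```bash
python3 -m pendant '[[0,32,-27,8,0,0,0],[0,64,-54,20,0,0,0],[0,96,-82,32,0,0,0],[0,128,-110,44,0,0,0],[0,158,-136,55,0,0,0],[0,177.6,-151.9,61.4,0,0,0],[0,177.6,-151.9,61.4,0,0,0]]'
python3 - <<'E'
from h import *
print(r.get_obs()['t'],go(500+70*np.cos(np.radians(-69)),221.7+70*np.sin(np.radians(-69)),45,-62))
cv2.imwrite('pics/c.png',cv2.resize(r.get_image('side')[150:350,130:380],None,fx=3,fy=3))
E
```

```text
t: 4.0
tcp_pos: [0.5244, 0.1595, 0.1294]
tcp_rot: [-3.022, -0.848, -0.001]
ft_force: [-1.2, -0.2, 0.0]
opening: 0.0
grip_force: 0.0
4.0 [-1.1, 3.2, 84.4, -0.1, -0.1, 3.3]
```

View pics/c.png

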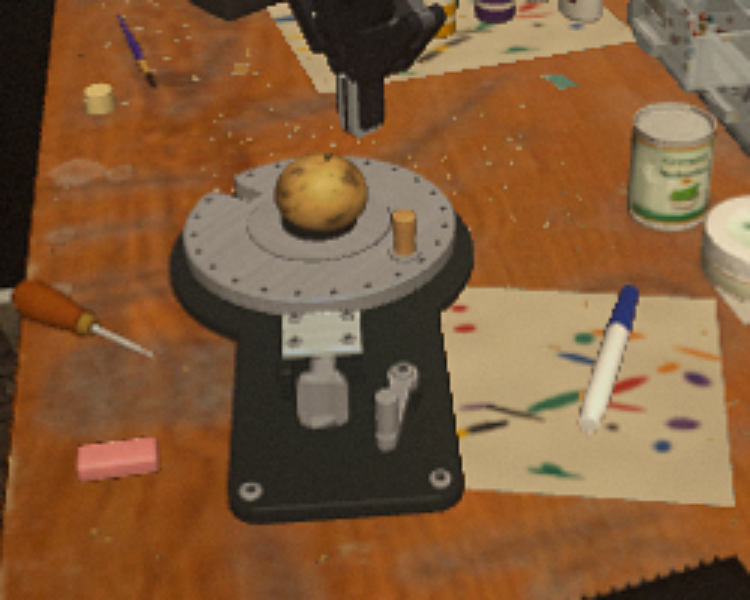

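The crop shows the closed fingers at (360,115), above the disc. The peg is at (403,232) and the gourd is undisturbed. I descend behind the peg.

```bash
python3 -m pendant '[[0,-1,3,25,0,0,3.3],[0,-1,3,50,0,0,3.3],[0,-1,3,70,0,0,3.3],[0,-1,3,84,0,0,3.3],[0,-1,3,84,0,0,3.3]]'
cat >> h.py <<'E'
def arc(a0,a1,n,off,z=45,rad=70,q=None):
    """finger at angle a-off behind peg angle a, tool y = a"""
    X,Y=q[:2]*1000
    for a in np.linspace(a0,a1,n+1)[1:]:
        b=np.radians(a-off); print([0]+go(X+rad*np.cos(b),Y+rad*np.sin(b),z,a))
E
python3 - <<'E'
from h import *
q=np.load('q.npy'); print(r.get_obs()['ft_force'])
# finger centre 19mm behind peg along tangent
P=lambda a:(500+70*np.cos(np.radians(a))+19*np.sin(np.radians(a)),221.7+70*np.sin(np.radians(a))-19*np.cos(np.radians(a)))
for a in np.r_[-55:5:6]: print(a,go(*P(a),45,a))
E
```

```text
t: 4.55
tcp_pos: [0.5239, 0.1499, 0.0447]
tcp_rot: [3.05, 0.75, -0.005]
ft_force: [-0.6, 0.3, -0.7]
opening: 0.0
grip_force: 0.0
[-0.58418935  0.30480056 -0.66232526]
-55 [2.3, -2.8, -0.3, -0.0, 0.2, -7.4]
-49 [9.8, -2.2, -0.3, -0.0, 0.2, -13.4]
-43 [17.4, -2.3, -0.3, -0.0, 0.2, -19.4]
-37 [24.9, -3.3, -0.3, -0.0, 0.2, -25.4]
-31 [32.3, -5.0, -0.4, -0.0, 0.2, -31.4]
-25 [39.5, -7.5, -0.4, -0.1, 0.2, -37.4]
-19 [46.4, -10.7, -0.4, -0.1, 0.2, -43.4]
-13 [52.9, -14.6, -0.4, -0.1, 0.2, -49.4]
-7 [58.9, -19.2, -0.4, -0.1, 0.2, -55.4]
-1 [64.5, -24.4, -0.5, -0.1, 0.2, -61.4]
```

```bash
python3 -m pendant '[[0,2.3,-2.8,0,0,0,-7.4],[0,5,-2.5,0,0,0,-10],[0,8,-2.2,0,0,0,-12],[0,12,-2.2,0,0,0,-15],[0,17.4,-2.3,0,0,0,-19.4],[0,24.9,-3.3,0,0,0,-25.4],[0,32.3,-5,0,0,0,-31.4],[0,39.5,-7.5,0,0,0,-37.4],[0,46.4,-10.7,0,0,0,-43.4],[0,52.9,-14.6,0,0,0,-49.4],[0,58.9,-19.2,0,0,0,-55.4],[0,64.5,-24.4,0,0,0,-61.4]]'
python3 - <<'E'
from h import *
print(r.get_obs()['ft_force'])
P=lambda a:(500+70*np.cos(np.radians(a))+19*np.sin(np.radians(a)),221.7+70*np.sin(np.radians(a))-19*np.cos(np.radians(a)))
for a in np.r_[5:71:6]: print(a,go(*P(a),45,a))
q0=np.load('q.npy'); q0[3]+=np.radians(47); fit(q0,0)
E
```

```text
t: 5.75
tcp_pos: [0.5706, 0.2014, 0.0463]
tcp_rot: [2.235, 2.206, -0.004]
ft_force: [-1.9, -3.0, -0.5]
opening: 0.0005
grip_force: 1.3
[-1.91938232 -3.01715756 -0.49848954]
5 [7.5, 0.7, 1.3, -0.1, 0.2, -5.7]
11 [15.0, 1.5, 1.2, -0.1, 0.2, -11.7]
17 [22.6, 1.6, 1.2, -0.1, 0.2, -17.7]
23 [30.2, 0.8, 1.2, -0.1, 0.2, -23.7]
29 [37.6, -0.7, 1.2, -0.1, 0.1, -29.7]
35 [44.9, -3.0, 1.2, -0.1, 0.1, -35.7]
41 [51.8, -6.0, 1.1, -0.1, 0.1, -41.7]
47 [58.4, -9.7, 1.1, -0.1, 0.1, -47.7]
53 [64.6, -14.1, 1.1, -0.1, 0.1, -53.7]
59 [70.3, -19.2, 1.1, -0.1, 0.1, -59.7]
65 [75.4, -24.8, 1.1, -0.2, 0.1, -65.7]
X Y yaw th catch bar [503.2 221.6  -7.2 -77.8  78.8   1. ]
```

```bash
python3 -m pendant '[[0,7.5,0.7,1,0,0,-5.7],[0,15,1.5,1,0,0,-11.7],[0,22.6,1.6,1,0,0,-17.7],[0,30.2,0.8,1,0,0,-23.7],[0,37.6,-0.7,1,0,0,-29.7],[0,44.9,-3,1,0,0,-35.7],[0,51.8,-6,1,0,0,-41.7],[0,58.4,-9.7,1,0,0,-47.7],[0,64.6,-14.1,1,0,0,-53.7],[0,68,-17,1,0,0,-57],[0,70.3,-19.2,1,0,0,-59.7],[0,70.3,-19.2,1,0,0,-59.7]]'
python3 - <<'E'
from h import *
print(r.get_obs()['ft_force'])
P=lambda a:(500+70*np.cos(np.radians(a))+19*np.sin(np.radians(a)),221.7+70*np.sin(np.radians(a))-19*np.cos(np.radians(a)))
for a in np.r_[61:85:3]: print(a,go(*P(a),45,a))
q0=np.load('q.npy'); q0[3]=np.radians(-19); fit(q0)
cv2.imwrite('pics/d.png',cv2.resize(r.get_image('top')[190:310,190:380],None,fx=4,fy=4))
E
```

```text
t: 7.75
tcp_pos: [0.5527, 0.2732, 0.0448]
tcp_rot: [0.844, 3.026, -0.002]
ft_force: [1.4, -0.8, -0.2]
opening: -0.0003
grip_force: 0.4
[ 1.4363405  -0.7828058  -0.23449455]
61 [2.1, -0.6, -0.2, -0.1, 0.0, -2.2]
64 [5.8, 0.1, -0.2, -0.1, 0.0, -5.2]
67 [9.5, 0.7, -0.2, -0.1, 0.0, -8.2]
70 [13.3, 1.0, -0.2, -0.1, 0.0, -11.2]
73 [17.1, 1.2, -0.2, -0.1, 0.0, -14.2]
76 [20.9, 1.2, -0.2, -0.1, 0.0, -17.2]
79 [24.7, 0.9, -0.2, -0.1, 0.0, -20.2]
82 [28.5, 0.5, -0.2, -0.1, 0.0, -23.2]
side guide_top 0.6 [-1.4  1.2]
side disc_axis 0.67 [-2.7  3.2]
side catch_pivot 0.8 [3.  0.2]
side slot_mouth 0.89 [1.6 1.2]
side peg_top 0.89 [ 1.7 -1.1]
top guide_top 0.79 [-1.2  0.7]
top slot_mouth 0.62 [-0.5  1. ]
top peg_top 0.59 [-0.4  0.1]
X Y yaw th catch bar [499.1 222.3  -5.4 -22.8  78.2   0.8]
```

View pics/d.png

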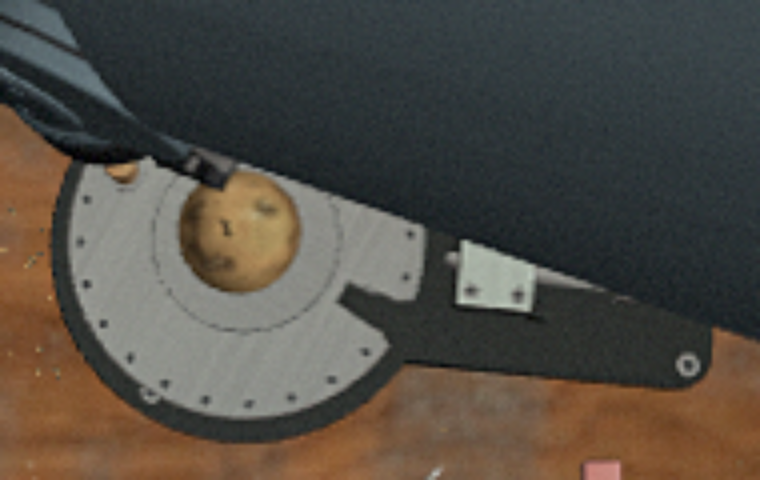

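The slot mouth is at (402,318) in the crop and the bar nose at (450,258), so about 23° remain. The gourd is centred.

```bash
python3 -m pendant '[[0,3,-0.3,0,0,0,-3.2],[0,6.5,0.2,0,0,0,-6],[0,10,0.7,0,0,0,-8.7],[0,13.3,1,0,0,0,-11.2],[0,16,1.2,0,0,0,-13.2],[0,18.5,1.2,0,0,0,-15.2],[0,20.5,1.2,0,0,0,-17],[0,22,1.1,0,0,0,-18],[0,22,1.1,0,0,0,-18]]'
python3 - <<'E'
from h import *
print(r.get_obs()['ft_force'])
q0=np.load('q.npy'); q0[3]=np.radians(-5); fit(q0)
cv2.imwrite('pics/e.png',cv2.resize(r.get_image('top')[190:310,190:380],None,fx=4,fy=4,interpolation=cv2.INTER_CUBIC))
E
```

```text
t: 9.5
tcp_pos: [0.5341, 0.2864, 0.0452]
tcp_rot: [-0.36, -3.121, -0.0]
ft_force: [1.6, -0.9, 0.3]
opening: 0.0001
grip_force: 0.7
[ 1.55415935 -0.93631627  0.27753285]
side guide_top 0.65 [-0.5 -1.6]
side disc_axis 0.76 [-0.9  0.9]
side tab 0.54 [-0.8 -0.1]
side catch_pivot 0.66 [1.6 0.3]
side slot_mouth 0.67 [ 2.5 -2. ]
side peg_top 0.71 [-0.8  0.5]
side catch_pin 0.84 [-0.1  1.7]
top guide_top 0.55 [-1.5 -2.3]
top disc_axis 0.74 [0.2 2.3]
top slot_mouth 0.56 [-2.1  0.7]
top peg_top 0.65 [ 3.4 -3.4]
X Y yaw th catch bar [503.1 223.4  -6.1  -5.4  74.4  -1.4]
```

View pics/e.png

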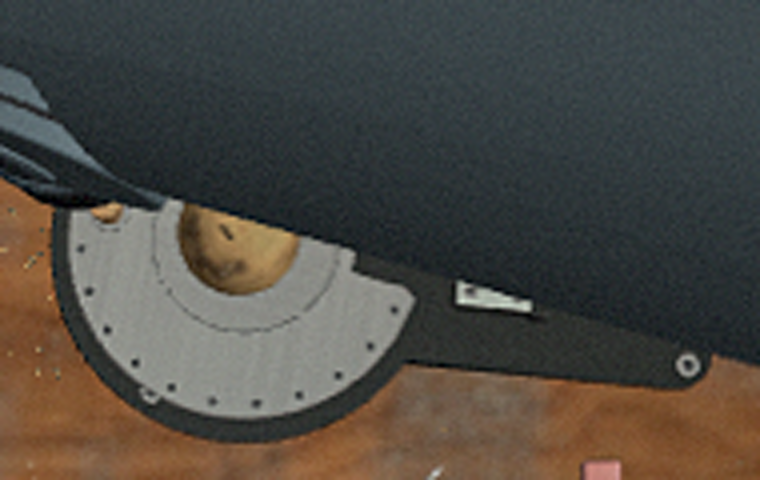

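```bash
python3 -m pendant '[[0,2,0,0,0,0,-1.5],[0,4,0,0,0,0,-3],[0,5.5,0,0,0,0,-4.5],[0,6,0,0,0,0,-5],[0,6,0,0,0,0,-5],[0,0,0,0,0,0,-5],[0,-8,0,-10,0,0,-5],[0,-8,0,-50,0,0,-5],[0,-8,0,-90,0,0,-5],[0,-8,0,-120,0,0,-5]]'
python3 - <<'E'
from h import *
o=r.get_obs();print(o['ft_force'],o['joint_pos'])
print(go(640,-60,180,40))
E
```

```text
t: 11.35
tcp_pos: [0.5427, 0.2845, 0.1679]
tcp_rot: [0.224, 3.133, 0.001]
ft_force: [0.7, 1.0, -0.5]
opening: 0.0001
grip_force: 0.0
[ 0.72817666  0.99757637 -0.48756241] [ 0.08815258  0.75760337 -0.97061629  1.65596524  0.68751853  1.10467532
  0.34786153]
[-145.4, -327.1, -12.3, 0.1, 0.0, 41.8]
```

```bash
python3 - <<'E'
from h import *
X,Y,w=501.5,222,np.radians(-6.3)
L=lambda x,y:(X+np.cos(w)*x-np.sin(w)*y,Y+np.sin(w)*x+np.cos(w)*y)
print(L(-3,-228),go(*L(-3,-228),150,83.7))
E
```

```text
(np.float64(473.49869420487613), np.float64(-4.293894910507845)) [27.3, -295.7, 17.6, 0.1, 0.0, -1.9]
```

```bash
python3 -m pendant '[[0,3,-35,0,0,0,0],[0,7,-75,0,0,0,-0.5],[0,11,-115,2,0,0,-1],[0,15,-155,5,0,0,-1.9],[0,19,-195,8,0,0,-1.9],[0,23,-235,11,0,0,-1.9],[0,25,-270,15,0,0,-1.9],[0,27,-296,17,0,0,-1.9],[0,27,-296,17,0,0,-1.9]]'
python3 - <<'E'
from h import *
q0=np.load('q.npy'); q0[3]=np.radians(0); fit(q0)
a=r.get_image('top')[190:310,190:380]; b=r.get_image('side')[170:330,160:320]
cv2.imwrite('pics/f.png',np.hstack([cv2.resize(x,(400,int(400*x.shape[0]/x.shape[1])),interpolation=cv2.INTER_CUBIC)[:252] if i==0 else cv2.resize(x,(400,400),interpolation=cv2.INTER_CUBIC)[:252] for i,x in enumerate((a,b))]))
E
```

```text
t: 12.25
tcp_pos: [0.4723, -0.0097, 0.1476]
tcp_rot: [-0.182, -3.134, 0.005]
ft_force: [0.4, -0.3, -1.5]
opening: -0.0002
grip_force: 0.0
side guide_top 0.62 [-0.3 -0.7]
side disc_axis 0.63 [-0.1  0.7]
side tab 0.59 [-0.9 -0.9]
side catch_pivot 0.8 [4.6 1.9]
side slot_mouth 0.64 [-0.2  0.6]
side catch_pin 0.59 [-0.   2.3]
side catch_pin 0.45 [-4.8  7.3]
top guide_top 0.9 [-1.6  1. ]
top disc_axis 0.61 [1.  2.5]
top tab 0.77 [ 0.6 -3.9]
top catch_pivot 0.9 [-3.   0.5]
top slot_mouth 0.91 [-1.6 -1. ]
top peg_top 0.57 [ 1.4 -0.9]
top catch_pin 0.73 [-0.5 -3.9]
X Y yaw th catch bar [500.  221.5  -5.1  -2.8  73.2  -0.9]
```

View pics/f.png

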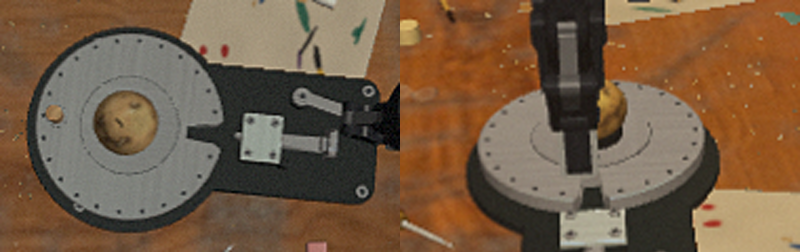

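In both views the slot lies on the bar line: slot at (205,132), nose at (240,135). Next I descend behind the tab.

```bash
python3 - <<'E'
from h import *
print(go(474,-5,40,83.7))
E
```

```text
[-0.7, -0.1, 108.0, -0.0, -0.0, 0.0]
```

```bash
python3 -m pendant '[[0,-0.7,0,35,0,0,0],[0,-0.7,0,70,0,0,0],[0,-0.7,0,95,0,0,0],[0,-0.7,0,108,0,0,0],[0,-0.7,0,108,0,0,0]]'; python3 -m pendant '[[0,0,3,0,0,0,0],[0,0,6,0,0,0,0],[0,0,10,0,0,0,0],[0,0,14,0,0,0,0],[0,0,18,0,0,0,0],[0,0,22,0,0,0,0],[0,0,25,0,0,0,0],[0,0,25,0,0,0,0]]'
```

```text
t: 13.65
tcp_pos: [0.4731, -0.0048, 0.039]
tcp_rot: [-0.172, -3.134, -0.0]
ft_force: [-0.8, 0.7, -0.0]
opening: 0.0003
grip_force: 0.0
t: 14.45
tcp_pos: [0.477, 0.0204, 0.0401]
tcp_rot: [0.171, 3.136, 0.0]
ft_force: [-0.4, 0.0, 0.7]
opening: -0.0001
grip_force: 0.3
```

```bash
python3 -m pendant '[[0,0,3,0,0,0,0],[0,0,6,0,0,0,0],[0,0,9,0,0,0,0],[0,0,12,0,0,0,0],[0,0,15,0,0,0,0],[0,0,18,0,0,0,0],[0,0,21,0,0,0,0]]'; python3 - <<'E'
from h import *
o=r.get_obs();print(o['ft_force'])
for c in('side','top'):
    r.get_image(c)
    for m in r.mark_of('tab',c)[:2]: print(c,m['conf'],atz(c,m['uv'],.04))
cv2.imwrite('pics/g.png',cv2.resize(r.get_image('top')[210:300,260:380],None,fx=5,fy=5,interpolation=cv2.INTER_CUBIC))
E
```

```text
t: 15.15
tcp_pos: [0.4792, 0.041, 0.04]
tcp_rot: [0.172, 3.137, -0.0]
ft_force: [1.6, -3.0, 1.0]
opening: -0.0
grip_force: 1.4
[ 1.560192   -2.97039089  1.02951029]
side 0.4 [0.48584478 0.04807654 0.04      ]
```

View pics/g.png

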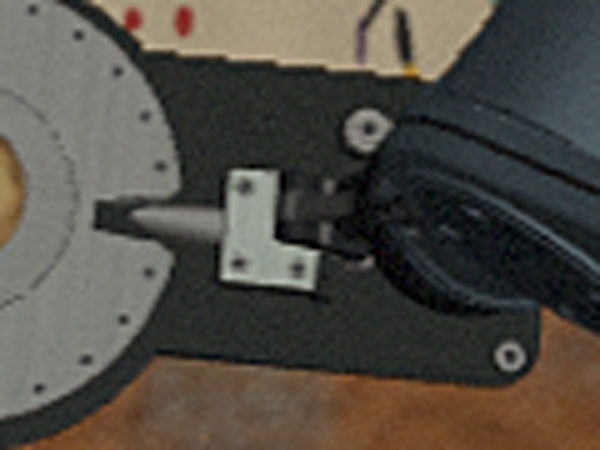

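The nose is in the slot at (130,215), with the slot bottom at (95,215), so about 12 mm remain. I keep pushing until the end stop shows in the force.

```bash
python3 -m pendant '[[0,0,2.5,0,0,0,0],[0,0,5,0,0,0,0],[0,0,7,0,0,0,0],[0,0,9,0,0,0,0]]';  python3 -m pendant '[[0,0,1.5,0,0,0,0],[0,0,3,0,0,0,0],[0,0,3,0,0,0,0]]'
```

```text
t: 15.8
tcp_pos: [0.4797, 0.0498, 0.0399]
tcp_rot: [-0.172, -3.136, 0.001]
ft_force: [-1.8, -2.0, 2.4]
opening: -0.0001
grip_force: 1.3
t: 16.1
tcp_pos: [0.4802, 0.0529, 0.04]
tcp_rot: [-0.172, -3.137, 0.0]
ft_force: [-1.3, -2.8, 0.7]
opening: -0.0002
grip_force: 1.2
```

```bash
python3 -m pendant '[[0,0,1,0,0,0,0],[0,0,2,0,0,0,0],[0,0,2,0,0,0,0]]';  python3 -m pendant '[[0,0,1,0,0,0,0],[0,0,2,0,0,0,0],[0,0,2,0,0,0,0]]'; python3 -m pendant '[[0,0,1,0,0,0,0],[0,0,2,0,0,0,0],[0,0,2,0,0,0,0]]'
```

```text
t: 16.4
tcp_pos: [0.4801, 0.0529, 0.0399]
tcp_rot: [-0.174, -3.136, 0.005]
ft_force: [-2.3, -7.6, 4.5]
opening: 0.0003
grip_force: 3.6
t: 16.7
tcp_pos: [0.4801, 0.0531, 0.0398]
tcp_rot: [-0.176, -3.135, 0.01]
ft_force: [-4.8, -11.3, 8.1]
opening: -0.0001
grip_force: 6.0
t: 17.0
tcp_pos: [0.4801, 0.0532, 0.0397]
tcp_rot: [-0.177, -3.134, 0.015]
ft_force: [-4.3, -14.9, 12.3]
opening: 0.0002
grip_force: 8.3
```

The bar stopped hard at the expected home position. I back off, lift, and locate the pin.

```bash
python3 -m pendant '[[0,0,-5,0,0,0,0],[0,0,-12,0,0,0,0],[0,0,-18,0,0,0,0],[0,0,-20,-25,0,0,0],[0,0,-20,-60,0,0,0],[0,0,-40,-90,0,0,0],[0,0,-75,-90,0,0,0],[0,0,-110,-90,0,0,0],[0,0,-110,-90,0,0,0]]'; python3 - <<'E'
from h import *
q0=np.load('q.npy'); q0[3]=0;q0[5]=.044; q=fit(q0)
np.save('q2.npy',q); m=model(q); print({k:np.round(np.array(m[k])*1000,1).tolist() for k in('tab','catch_pin','catch_pivot')})
for c in('side','top'):
    for n in('tab','catch_pin','catch_pivot'):
        for m in r.mark_of(n,c)[:1]: print(c,n,round(m['conf'],2),np.round(1000*atz(c,m['uv'],H[n]),1))
cv2.imwrite('pics/i.png',cv2.resize(r.get_image('top')[210:300,260:380],None,fx=5,fy=5,interpolation=cv2.INTER_CUBIC))
E
```

```text
t: 17.9
tcp_pos: [0.4685, -0.0558, 0.1296]
tcp_rot: [-0.183, -3.136, 0.004]
ft_force: [0.0, -0.7, -0.8]
opening: -0.0
grip_force: 0.0
side guide_top 0.83 [-0.4  2.3]
side disc_axis 0.62 [-1.6  2.5]
side tab 0.59 [-2.   0.6]
side catch_pivot 0.87 [2.1 1.1]
side slot_mouth 0.98 [0.1 0.2]
side catch_pin 0.53 [-1.1  0.5]
top guide_top 0.93 [-3.   1.9]
top disc_axis 0.6 [-1.4  2.6]
top tab 0.57 [-0.2 -2.1]
top catch_pivot 0.84 [-0.5  0. ]
top slot_mouth 0.66 [ 0.  -2.5]
top peg_top 0.81 [ 2.8 -4.3]
top catch_pin 0.74 [-1.9 -3.3]
X Y yaw th catch bar [502.4 221.   -7.5  -2.   77.1  45.5]
{'tab': [482.3, 68.9, 40.0], 'catch_pin': [508.8, 8.1, 53.0], 'catch_pivot': [525.6, 53.0, 30.0]}
side tab 0.59 [485.8  69.8  40. ]
side catch_pin 0.53 [510.7   8.8  53. ]
side catch_pivot 0.87 [522.5  56.6  30. ]
top tab 0.57 [478.1  68.6  40. ]
top catch_pin 0.74 [502.    4.6  53. ]
top catch_pivot 0.84 [525.6  51.9  30. ]
```

View pics/i.png

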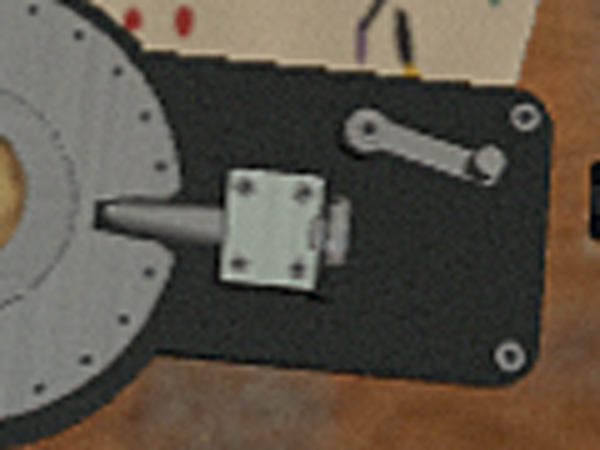

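The bar is home, with its nose at (100,213) at the slot bottom. The catch pivot is at (368,128) and its pin at (487,163). I go to the outer side of the pin.

```bash
python3 - <<'E'
from h import *
print(go(531,-3,110,67),go(531,-3,40,67))
E
```

```text
[-56.4, 54.2, 20.0, -0.0, -0.0, 16.7] [-56.4, 54.2, 90.0, -0.0, -0.0, 16.7]
```

```bash
python3 -m pendant '[[0,-25,25,0,0,0,5],[0,-45,42,10,0,0,11],[0,-56.4,54.2,20,0,0,16.7],[0,-56.4,54.2,40,0,0,16.7],[0,-56.4,54.2,70,0,0,16.7],[0,-56.4,54.2,90,0,0,16.7],[0,-56.4,54.2,90,0,0,16.7]]'; cat >> h.py <<'E'
def cat(th,off=18.2,piv=(526.5,53.5),w=-6.2,z=40):
    c,s=np.cos(np.radians(w)),np.sin(np.radians(w)); t=np.radians(th)
    l=np.array([-48*np.cos(t),-48*np.sin(t)])-off*np.array([-np.sin(t),np.cos(t)])
    return go(piv[0]+c*l[0]-s*l[1],piv[1]+s*l[0]+c*l[1],z,th+w)
E
python3 - <<'E'
from h import *
for t in np.r_[73:12:-6]: print(t,cat(t))
E
```

```text
t: 19.75
tcp_pos: [0.529, -0.0032, 0.0378]
tcp_rot: [-0.625, -3.074, 0.002]
ft_force: [-0.7, 0.7, 0.3]
opening: -0.0001
grip_force: 0.0
73 [6.4, 3.1, -2.2, -0.1, -0.2, 0.2]
67 [11.6, 1.5, -2.2, -0.1, -0.2, 6.2]
61 [16.8, 0.4, -2.2, -0.1, -0.2, 12.2]
55 [22.2, -0.1, -2.1, -0.1, -0.2, 18.2]
49 [27.5, -0.1, -2.1, -0.2, -0.2, 24.2]
43 [32.9, 0.6, -2.1, -0.2, -0.2, 30.2]
37 [38.1, 1.7, -2.1, -0.2, -0.2, 36.2]
31 [43.2, 3.4, -2.1, -0.2, -0.2, 42.2]
25 [48.1, 5.6, -2.0, -0.2, -0.2, 48.2]
19 [52.7, 8.4, -2.0, -0.2, -0.2, 54.2]
13 [57.1, 11.6, -2.0, -0.2, -0.2, 60.2]
```

```bash
python3 -m pendant '[[0,3,2.5,-1,0,0,0],[0,6.4,3.1,-1,0,0,0.2],[0,11.6,1.5,-1,0,0,6.2],[0,16.8,0.4,-1,0,0,12.2],[0,22.2,-0.1,-1,0,0,18.2],[0,27.5,-0.1,-1,0,0,24.2],[0,32.9,0.6,-1,0,0,30.2],[0,38.1,1.7,-1,0,0,36.2],[0,43.2,3.4,-1,0,0,42.2],[0,48.1,5.6,-1,0,0,48.2],[0,52.7,8.4,-1,0,0,54.2],[0,52.7,8.4,-1,0,0,54.2]]'
python3 - <<'E'
from h import *
print(r.get_obs()['ft_force'])
for t in [16,12,9,6,3,0,-3]: print(t,cat(t))
for c in('side','top'):
    r.get_image(c)
    for m in r.mark_of('catch_pin',c)[:2]: print(c,m['conf'],atz(c,m['uv'],.053))
E
```

```text
t: 20.95
tcp_pos: [0.4862, 0.0262, 0.0423]
tcp_rot: [1.958, 2.454, 0.002]
ft_force: [-0.1, 0.0, 0.0]
opening: 0.0003
grip_force: 0.0
[-0.09397745  0.01110819  0.01744494]
16 [2.1, -3.5, 2.3, 0.1, 0.0, 3.0]
12 [5.5, -4.5, 2.3, 0.1, 0.0, 7.0]
9 [8.1, -5.1, 2.3, 0.1, 0.0, 10.0]
6 [10.8, -5.5, 2.3, 0.1, 0.0, 13.0]
3 [13.5, -5.8, 2.3, 0.1, 0.0, 16.0]
0 [16.1, -5.9, 2.3, 0.1, 0.0, 19.0]
-3 [18.8, -6.0, 2.3, 0.1, 0.0, 22.0]
top 0.6 [0.49818375 0.22206891 0.053     ]
top 0.49 [0.47920782 0.04448054 0.053     ]
```

```bash
python3 -m pendant '[[0,2.1,-2.5,1,0,0,3],[0,5.5,-4.5,2,0,0,7],[0,8.1,-5.1,2,0,0,10],[0,10.8,-5.5,2,0,0,13],[0,10.8,-5.5,2,0,0,13]]';python3 -m pendant '[[0,1.3,0,0,0,0,1.5],[0,2.7,0,0,0,0,3],[0,2.7,0,0,0,0,3]]'; python3 -m pendant '[[0,1,0,0,0,0,1],[0,2,0,0,0,0,2],[0,2,0,0,0,0,2]]'
```

```text
t: 21.65
tcp_pos: [0.478, 0.0347, 0.0391]
tcp_rot: [-2.224, -2.219, 0.0]
ft_force: [0.6, 0.7, 0.3]
opening: -0.0003
grip_force: 0.0
t: 21.95
tcp_pos: [0.4776, 0.0373, 0.0389]
tcp_rot: [-2.283, -2.158, 0.001]
ft_force: [-0.7, -0.3, -0.6]
opening: -0.0
grip_force: 0.5
t: 22.25
tcp_pos: [0.478, 0.0395, 0.039]
tcp_rot: [-2.32, -2.118, 0.0]
ft_force: [-0.4, -1.3, -0.7]
opening: 0.0002
grip_force: 0.5
```

```bash
python3 -m pendant '[[0,1,0,0,0,0,0],[0,2,0,0,0,0,0],[0,2,0,0,0,0,0]]'; python3 -m pendant '[[0,1,0,0,0,0,0],[0,1.5,0,0,0,0,0],[0,1.5,0,0,0,0,0]]';python3 -m pendant '[[0,1,0,0,0,0,0],[0,1.5,0,0,0,0,0],[0,1.5,0,0,0,0,0]]'
```

```text
t: 22.55
tcp_pos: [0.4782, 0.041, 0.039]
tcp_rot: [2.32, 2.119, -0.001]
ft_force: [-1.3, -2.1, -0.6]
opening: -0.0001
grip_force: 1.3
t: 22.85
tcp_pos: [0.4781, 0.0412, 0.0389]
tcp_rot: [2.32, 2.117, -0.004]
ft_force: [-1.7, -5.9, 2.4]
opening: -0.0001
grip_force: 3.1
t: 23.15
tcp_pos: [0.4781, 0.0414, 0.0389]
tcp_rot: [2.32, 2.115, -0.006]
ft_force: [-1.4, -9.6, 3.0]
opening: -0.0002
grip_force: 4.7
```

The catch meets its stop at the predicted place (41.5 mm). I back off, lift clear and check.

```bash
python3 -m pendant '[[0,-4,0,0,0,0,0],[0,-12,0,0,0,0,0],[0,-18,0,-10,0,0,0],[0,-20,0,-50,0,0,0],[0,-40,0,-90,0,0,0],[0,-85,0,-110,0,0,0],[0,-130,0,-120,0,0,0],[0,-175,0,-130,0,0,0],[0,-200,0,-140,0,0,0],[0,-200,0,-140,0,0,0]]'; python3 - <<'E'
from h import *
q0=np.load('q.npy'); q0[3]=0;q0[5]=.044;q0[4]=0; fit(q0,0)
a=cv2.resize(r.get_image('top')[190:320,190:380],(560,383),interpolation=cv2.INTER_CUBIC)
b=cv2.resize(r.get_image('side')[190:330,150:290],(240,240),interpolation=cv2.INTER_CUBIC)
c=np.zeros((383,800,3),np.uint8);c[:,:560]=a;c[:240,560:]=b;cv2.imwrite('pics/j.png',c)
E
```

```text
t: 24.15
tcp_pos: [0.4607, -0.1596, 0.1807]
tcp_rot: [2.324, 2.108, 0.001]
ft_force: [0.0, 0.4, -0.0]
opening: 0.0004
grip_force: 0.0
X Y yaw th catch bar [501.7 221.8  -7.4   1.6  -0.7  44. ]
```

View pics/j.png

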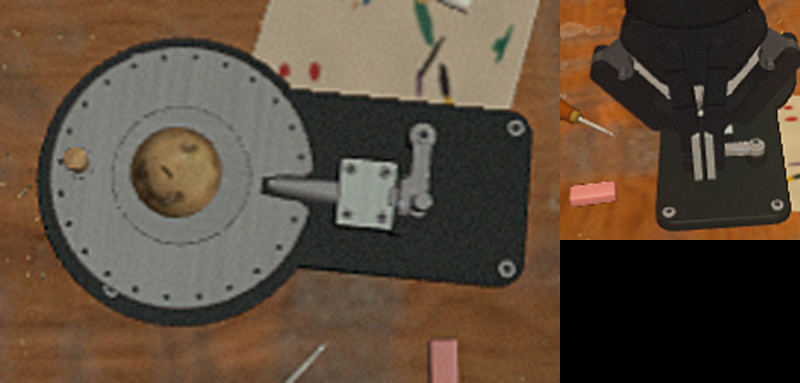

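The bar is home in the slot at (270,187). The catch is square across behind the tab, pivot (423,135) to pin (422,203). The gourd is centred at (175,172), and the awl and eraser are untouched.

```bash
python3 -c "
from rig import r
print(r.close_job())"
```

```text
the job is handed in; nothing more can be done
None
```

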